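# Mist the film, then ready the squeegee

## Robot

A 6-joint arm with a two-finger parallel gripper is mounted at the origin on the work surface. World frame = base frame: x ahead of the robot, y to its left, z up, the work surface at z = 0. Lengths are in mm, angles in rad, forces in N, time in s.
With the tool pointing down it reaches from about 300 to 775 mm from the base axis. Payload 14.6 kg.
Tool frame: the origin (TCP) lies between the finger pads; the fingertips stand 8 mm ahead of it and the grasp point (between the pads) lies 11 mm behind it; z points along the fingers, y is the direction in which the jaws open and shut (so a half turn about z gives the same grasp; the last joint's range is limited). The gripper opens to 94 mm and grips with 3 to 60 N. Pads are 16 mm wide; open, the fingers measure 119 mm over their backs; the gripper's body (75 mm by 177 mm) begins 78 mm behind the grasp point.
Start: joints at [-1.387, 0.3, 1.521, -0, 1.321, -0.067], TCP at [136.492, -532.784, 213.446] pointing down, gripper open.
Joint ranges: [-3.03, 3.03], [-0.79, 2.21], [0.23, 2.52], [-1.04, 4.18], [0, 3.07], [-2.55, 2.55]. Speed limits (rad/s): [2.22, 2.22, 2.57, 3.14, 3.14, 3.14].

## Interface

Orientations are given as [roll, pitch, yaw] about the fixed x, y, z axes, in that order (R = Rz(yaw) Ry(pitch) Rx(roll)).
In Python, from cell import manip, cams, models gives the robot as it stands. The module is installed in compiled form; this text tells all that it offers.
- The arm moves only by the shell command python3 -m pendant 'ROWS' [OPENING] [FORCE]. ROWS is JSON, a list that holds one entry, the list of rows, each a list of 4 numbers: the shift along the tool's x, y, z in cm, then the turn about the tool's z in rad. In form: [[[x, y, z, roll], ...]]. A call has 1 to 5 rows; each row is the pose to reach, as a shift and turn from the pose commanded when the call began, along the tool's axes at that moment; what a row does not reach only later rows make up. A row lasts 1/10 s, in which the tool goes at most 50 mm and 8.59 degrees, less where a joint would pass 70% of its speed; a pose out of reach is approached as far as the arm can. A call with a gripper value outside its range is refused whole. OPENING is the opening, from -1 (shut) to 1 (fully open), so that 0 is half open, set as the call begins (- or left out, the last holds). The fingers move at their own pace and stop on an object; FORCE is the grip in N (left out, the last holds). Time passes only in rows, so rows that repeat a pose let the fingers close. It gives the time, the measured TCP pose, the force and the opening at its end, in the units of the state.
- manip.read_state(): the state, without advancing time (a new reading comes with each control period).
- cams.camera(name): name is "scene" or "top"; returns a dict with "frame" (420x560x3 uint8, red, green, blue), "K" (3x3 intrinsics, pixels), "D" ([k1, k2, p1, p2, k3] as OpenCV has them; the pictures are not rectified), "pose" (4x4, takes a point from camera to world coordinates). Camera axes: x right, y down, z forward; pixel columns grow to the right and rows downward; lengths in mm; the calibration is good to about 2 mm. A picture is of the moment at which its call begins. There is no depth.
- manip.sign_off(): hands the job in, once; it reports no verdict.
Trained networks look in the newest picture that a camera, given by its name, has taken for a name from the list of things; names that differ only in an ending like _2 or _b are one class to them, and where a whole thing is asked for, a point or a joint stands for the part that bears it (a point fixed in the world has none). Each returns a list of dicts, best first, with "score" (0 to 1); they miss things now and then, are a little off and sometimes report something else, mostly with a low value. They report only what shows in the picture. A call takes as long as a camera call. They do not tell look-alikes from the thing itself.
- models.regions_of(camera, name): "pixels" (420x560 bool, what is visible of it) and "point" ([column, row] in pixels, amid what is visible of it).
The state is a dict: "clock": time; "joints": joint angles; "qd": joint speeds; "effort": joint torques, N m; "eef_pos": TCP position; "eef_rot": TCP orientation; "wrist_force": force on the tool from outside, world axes, zero at the start; "moment": the same for the moment, N m; "finger_gap": finger opening in mm.
Only numpy, scipy, OpenCV 4.12 (cv2) and the standard library are available. Lean on these libraries where they do the work, as an engineer would, in place of code of your own. Each camera call takes 0.05 s, during which the arm holds its last target.

## Task

Mist the film on the sign panel: press the sprung cap of the pump bottle fully down and let it spring back up. Then draw the wide squeegee (not the narrow scraper beside it) out of its stand and hold it ready over the middle of the dark film: felt edge lowest and level, about 10 cm above the panel, handle leaning about 45 degrees from upright in any direction. Finish while still holding it there, steady and carried by the gripper alone, and leave everything else where it is.

Things in the scene. Friction and masses are not known exactly. Their poses are not given: they have to be found in the camera images.
- cap (a joint): Sprung cap of the pump bottle: how far it is pressed down, in m. 0 = up (rest), 0.010 = fully down. Starts to move at about 2 N, fully down at about 6 N, springs back by itself. Pressed means beyond 0.008.
- cap_top (a point): Centre of the cap's flat round top (28 mm diameter, grey, 150 mm above the table at rest; it goes straight down 10 mm). The bottle under it is white, 56 mm diameter, fixed to the table on a 90 mm round foot, on the left of the panel. A thin spout, 8 mm thick, sticks out of the cap to 34 mm from its axis, centred 9 mm below the cap's top, along the -y axis of this point.
- squeegee_grip (a point): Centre of the handle of the wide squeegee. Black handle, 22 mm thick (x) by 32 mm wide (y), from 53 mm below this point to 45 mm above it (z, along the handle, up out of the stand). Below it a white blade with a grey felt edge: 12 mm thick (x), 110 mm wide (y), 50 mm tall, its lower edge 115 mm below this point. The whole tool is 160 mm long, weighs about 130 g, and stands upright, blade down in its stand; this point is then 125 mm above the table.
- squeegee_edge (a point): Middle of the squeegee's felt lower edge, 115 mm below the handle's centre along -z. y runs along the edge, x across the blade's thickness, z up along the handle.
- stand_wide: Grey slotted stand of the wide squeegee, fixed to the table: 34.5 mm (x) by 136 mm (y), 42 mm tall, slot 14.5 by 116 mm whose floor is 10 mm above the table, open at the top. Origin on the table, under its centre; the slot runs along y. The blade must rise 32 mm to come clear.
- scraper_grip (a point): Centre of the handle of the narrow scraper, a bystander: same handle, materials and height as the squeegee, but the blade is only 60 mm wide (in a stand of its own, 86 mm long). It stands before or behind the squeegee, 12 cm or more away in x.
- panel: Sign panel: white-faced aluminium plate 260 mm (x) by 240 mm (y), 6 mm thick, lying fixed on the table. Origin on the table, under its centre.
- decal: Film on the panel: flat black rectangle with a pale ring and bar, 120 mm (x) by 100 mm (y). Origin at its middle, on the panel's face.
- tape: Bystander: roll of yellow tape lying flat, 70 mm diameter, 25 mm tall. Origin under its centre.
- mug: Bystander: white mug, 78 mm diameter, 90 mm tall. Origin under its centre.
- jar: Bystander: amber jar with steel lid, 60 mm diameter, 75 mm tall, near the bottle. Origin under its centre.
- marker: Bystander: marker pen lying on the table, mostly white with a black cap, 130 mm long (x), 17 mm thick. Origin under its centre.
- block: Bystander: cork block 60 by 100 by 30 mm. Origin under its centre.
- weight: Bystander: brass weight with a knob, 36 mm diameter, 40 mm tall, on a corner of the panel. Origin under its centre.
Not all that is in view belongs to the job. What is shaped like the part that bears cap but red is not meant.

How it is judged (in metres and radians):
On the way, in this order (a step that is already met when the one before it is completed fails the run):
1. the bottle's cap is pressed down beyond 8 of its 10 mm (value of joint cap above 0.008 m), for 0.05 s.
2. the cap has sprung back up (value of joint cap below 0.002 m), for 0.1 s.
3. the squeegee is drawn up out of its stand, in the gripper (height (world z) of squeegee_edge above 0.055 m and contact force between squeegee and the fingers above 1 N), for 0.2 s.
At the end, for the whole second after the job is handed in: The gripper alone holds the squeegee still (under 3 cm/s): mid-edge within 50 mm horizontally of the film's middle and 60 to 170 mm above the table, handle leaning 32 to 58 degrees from upright, edge lowest and level within 12 degrees; the bottle cap is up (contact force between squeegee and the fingers above 1 N and contact force between squeegee and stand_wide below 0.1 N and contact force between squeegee and panel below 0.1 N and contact force between squeegee and weight below 0.1 N and height (world z) of squeegee_edge between 0.06 and 0.17 m and angle between squeegee_edge's own z axis and vertical between 0.55 and 1.02 rad and angle between squeegee_edge's own y axis and vertical between 1.36 and 1.78 rad and horizontal distance between squeegee_edge and decal below 0.05 m and linear speed of squeegee below 0.03 m/s and value of joint cap below 0.002 m); the arm keeps its last pose, push and grip.
It fails at once if the narrow scraper is moved by more than 25 mm (distance of scraper_grip from where it was at the start of the episode above 0.025 m).
It fails at once if another bystander is moved by more than 25 mm (distance of any of tape, mug, jar, marker, block, weight from where it was at the start of the episode above 0.025 m).
It also fails if it takes over 51 s, if anything falls off the work surface, if the arm or the gripper's body presses on something with over 40 N, if the wrist force passes 120 N, or if a joint passes its speed limit or range.

## Working session

There is one attempt and no reset: what is moved stays moved. The work goes in short steps, Python scripts to look and compute and a shell command to move; the robot and the scene stay as the last step left them, time stands still between calls to the robot, and variables do not carry over. Pictures are saved under pics/ and viewed, and the job is handed in when it is done.

```bash
mkdir -p pics; ls; cat > h.py <<'E'
import numpy as np, cv2
from cell import manip, cams, models
def shot(n,fn):
    c=cams.camera(n); cv2.imwrite('pics/'+fn,c['frame'][:,:,::-1]); return c
def ray(c,px):
    u=cv2.undistortPoints(np.array([[px]],float),np.array(c['K'],float),np.array(c['D'],float))[0,0]
    T=np.array(c['pose']); d=T[:3,:3]@np.array([u[0],u[1],1]); return T[:3,3],d/np.linalg.norm(d)
def atz(c,px,z):
    o,d=ray(c,px); return o+d*(z-o[2])/d[2]
def proj(c,p):
    T=np.linalg.inv(np.array(c['pose'])); 
    r,_=cv2.Rodrigues(T[:3,:3]); q,_=cv2.projectPoints(np.array([p],float),r,T[:3,3],np.array(c['K'],float),np.array(c['D'],float)); return q[0,0]
def tri(c1,p1,c2,p2):
    o1,d1=ray(c1,p1);o2,d2=ray(c2,p2)
    s=np.linalg.lstsq(np.c_[d1,-d2],o2-o1,rcond=None)[0]
    a=o1+s[0]*d1;b=o2+s[1]*d2; return (a+b)/2,np.linalg.norm(a-b)
E
python3 - <<'E'
from h import *
np.set_printoptions(precision=1,suppress=True)
for n in['scene','top']:
    c=shot(n,n+'0.png'); print(n,np.array(c['pose']))
    for k in['cap','squeegee_grip','stand_wide','scraper_grip','panel','decal','tape','mug','jar','marker','block','weight']:
        for r in models.regions_of(n,k)[:3]:
            print(k,round(r['score'],2),np.round(r['point'],1),r['pixels'].sum(),atz(c,r['point'],{'cap':150,'squeegee_grip':125,'scraper_grip':125}.get(k,0)))
print(manip.read_state())
E
```

```text
pics
scene [[   0.6    0.6   -0.4 1083.7]
 [   0.8   -0.5    0.3 -455.3]
 [   0.    -0.5   -0.8 1150.8]
 [   0.     0.     0.     1. ]]
cap 0.5 [317.7  83.1] 78 [346.1 307.  150. ]
cap 0.49 [280.7 126.5] 131 [401.2 130.3 150. ]
cap 0.29 [160.4 207.1] 285 [ 411.3 -236.   150. ]
squeegee_grip 0.94 [190.3 228.8] 777 [ 487.8 -210.8  125. ]
stand_wide 0.69 [196.6 248.5] 1026 [ 472.2 -201.7    0. ]
scraper_grip 0.79 [215.4 282.6] 622 [ 632.  -246.5  125. ]
scraper_grip 0.45 [140.5 337.2] 1585 [ 632.6 -434.9  125. ]
panel 0.81 [343.8 209.7] 6426 [623.8 158.6   0. ]
decal 0.88 [332.7 224.6] 1655 [638.4 105.3   0. ]
tape 0.74 [414.3 164.1] 661 [640.9 413.5   0. ]
tape 0.61 [237.6 181.6] 412 [375.1   1.9   0. ]
mug 0.7 [141.6 338.5] 1648 [ 581.8 -432.1    0. ]
jar 0.72 [417.8 166.9] 667 [653.7 413.7   0. ]
jar 0.43 [354.5 112. ] 117 [395.1 423.3   0. ]
marker 0.83 [160.9 210.2] 253 [ 319.5 -207.5    0. ]
block 0.81 [284.5 330.7] 1351 [ 774.2 -172.     0. ]
weight 0.73 [334.7 222.6] 1623 [637.3 113.3   0. ]
weight 0.57 [333.2 266. ] 179 [725.4  25.3   0. ]
top [[  -0.    -1.     0.2  367.3]
 [ 
[... 527 characters left out ...]
 265.5] 222 [389.2  23.3   0. ]
mug 0.59 [436.7 190.9] 945 [ 606.6 -445.7    0. ]
jar 0.81 [162.4 175.4] 449 [661.7 382.    0. ]
marker 0.5 [361.7 292.8] 223 [ 308.3 -209.2    0. ]
block 0.79 [344.4 135.3] 739 [ 781.5 -172.     0. ]
weight 0.66 [239.2 191.7] 5289 [609.2 147.9   0. ]
weight 0.64 [362.7 289.5] 279 [ 317.7 -212.4    0. ]
{'clock': 1.3, 'joints': array([-1.4,  0.3,  1.5,  0. ,  1.3, -0.1]), 'qd': array([-0.,  0., -0., -0.,  0.,  0.]), 'effort': array([  0. , -53.2, -35.3,   0.1,   0. ,   0. ]), 'eef_pos': array([ 136.5, -532.8,  213.5]), 'eef_rot': array([ 3.1, -0. ,  0.3]), 'wrist_force': array([0.5, 0.6, 1. ]), 'moment': array([0. , 0.1, 0. ]), 'finger_gap': 93.84928579492987}
```

View pics/scene0.png

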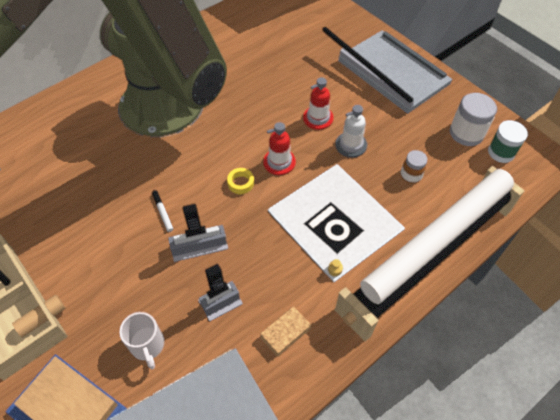

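View pics/top0.png

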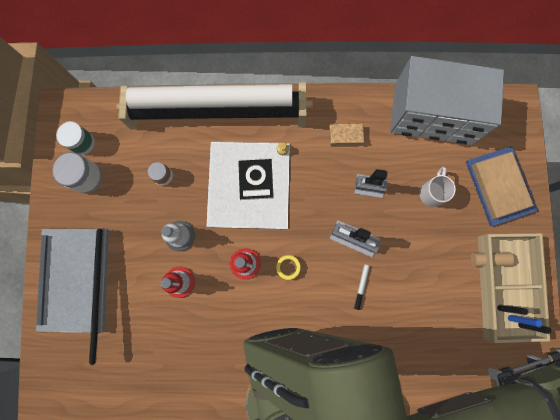

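```bash
python3 - <<'E'
import cv2
a=cv2.imread('pics/scene0.png')[60:290,120:440]; cv2.imwrite('pics/z1.png',cv2.resize(a,None,fx=2.5,fy=2.5,interpolation=2))
a=cv2.imread('pics/top0.png')[110:310,140:460]; cv2.imwrite('pics/z2.png',cv2.resize(a,None,fx=2.5,fy=2.5,interpolation=2))
E
```

```text
(no output)
```

View pics/z1.png

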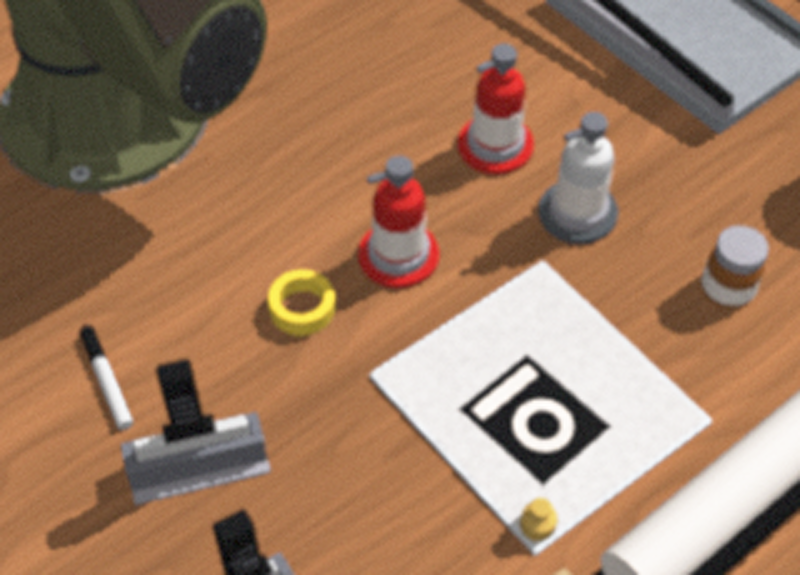

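View pics/z2.png

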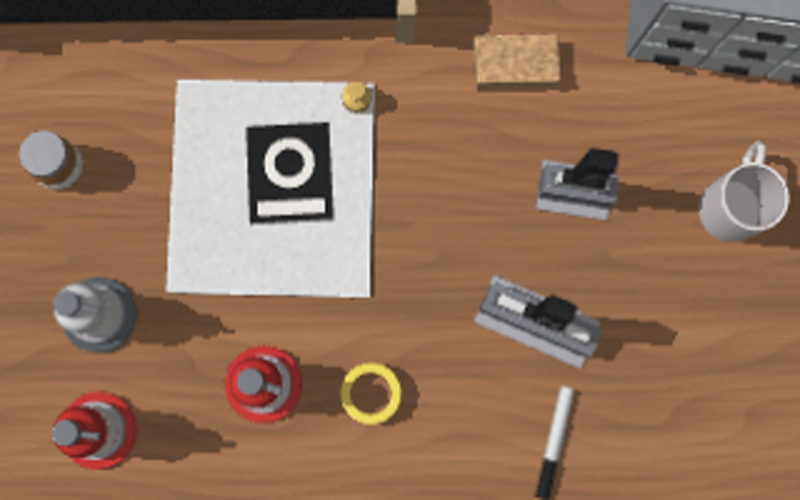

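```bash
python3 - <<'E'
from h import *
np.set_printoptions(precision=1,suppress=True)
s=cams.camera('scene');t=cams.camera('top')
Z1=lambda x,y:(120+x/2.5,60+y/2.5); Z2=lambda x,y:(140+x/2.5,110+y/2.5)
print('cap',atz(s,Z1(594,123),150),atz(t,Z2(68,302),150),tri(s,Z1(594,123),t,Z2(68,302)))
for a in[(495,278),(600,322),(583,366),(476,315)]: print('stand top',atz(t,Z2(*a),42))
for a in[(495,282),(600,329),(583,366),(476,322)]: print('stand low?',atz(t,Z2(*a),0))
print('handle',atz(s,Z1(173,367),170),atz(t,Z2(558,306),170))
for r in models.regions_of('scene','stand_wide')[:1]+[]:
    m=r['pixels'].astype(np.uint8);print(r['score'],cv2.minAreaRect(cv2.findNonZero(m)))
for a in[(122,443),(258,414),(270,463),(135,503)]: print('sc stand top/low',atz(s,Z1(*a),42),atz(s,Z1(*a),0))
for n,c in(('scene',s),('top',t)):
    for k in('squeegee_grip','decal'):
        r=models.regions_of(n,k)[0];print(n,k,r['score'],r['point'],atz(c,r['point'],125 if k[0]=='s' else 6))
print(np.array(s['K']),s['D'])
for n in('scene','top'):
    c=s if n=='scene' else t
    f=c['frame']; 
    a,b,w,h=(160,195,80,75) if n=='scene' else (320,210,80,60)
    cv2.imwrite(f'pics/q_{n}.png',cv2.resize(f[b:b+h,a:a+w,::-1],None,fx=9,fy=8,interpolation=2))
E
```

```text
cap [482.9 321.9 150. ] [478.7 320.6 150. ] (array([480.1, 323. , 146.4]), np.float64(3.444213469119387))
stand top [ 513.  -140.5   42. ]
stand top [ 461.3 -259.3   42. ]
stand top [ 411.6 -238.1   42. ]
stand top [ 470.7 -117.8   42. ]
stand low? [ 513.1 -145.2    0. ]
stand low? [ 456.2 -267.8    0. ]
stand low? [ 413.1 -246.1    0. ]
stand low? [ 465.9 -121.6    0. ]
handle [ 465.4 -190.6  170. ] [ 468.7 -189.9  170. ]
0.96 ((197.72694396972656, 242.94554138183594), (24.970905303955078, 58.22655487060547), 76.50426483154297)
sc stand top/low [ 425.5 -244.8   42. ] [ 400.6 -236.8    0. ]
sc stand top/low [ 484.  -123.5   42. ] [ 461.3 -111.     0. ]
sc stand top/low [ 535.5 -147.7   42. ] [ 514.7 -136.1    0. ]
sc stand top/low [ 488.1 -271.8   42. ] [ 465.6 -264.9    0. ]
scene squeegee_grip 0.93 [189.8, 226.3] [ 481.6 -207.8  125. ]
scene decal 0.95 [333.0, 227.1] [646.6  97.8   6. ]
top squeegee_grip 0.61 [361.0, 234.1] [ 468.2 -191.5  125. ]
top decal 0.78 [256.1, 179.8] [643.8  96.9   6. ]
[[527.9   0.  278.2]
 [  0.  527.9 211.9]
 [  0.    0.    1. ]] [-0.1  0.   0.   0.   0. ]
```

View pics/q_scene.png

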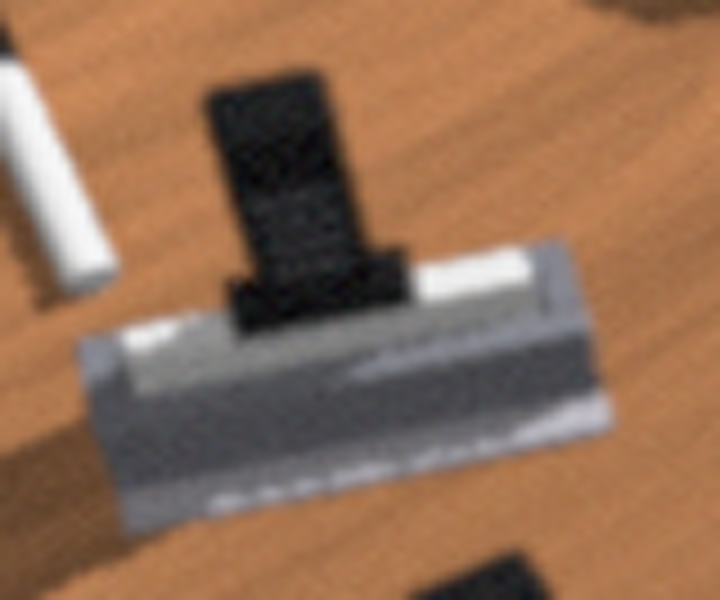

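View pics/q_top.png

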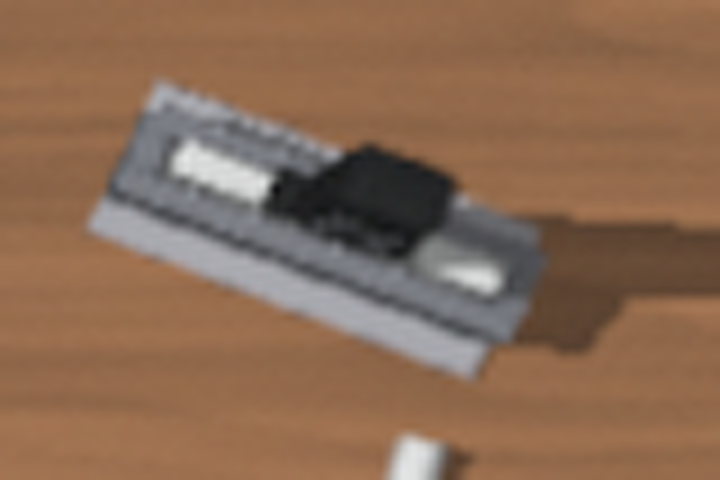

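```bash
cat > ov.py <<'E'
from h import *
import sys
np.set_printoptions(precision=3,suppress=True)
print(manip.read_state()['eef_rot'],manip.read_state()['clock'])
x,y,w=map(float,sys.argv[1:4]); w=np.radians(w)
R=np.array([[np.cos(w),-np.sin(w)],[np.sin(w),np.cos(w)]])
for n in('scene','top'):
    c=cams.camera(n); f=c['frame'][:,:,::-1].copy()
    a,b,ww,h=(160,195,80,75) if n=='scene' else (320,210,80,60)
    S=9; im=cv2.resize(f[b:b+h,a:a+ww],None,fx=S,fy=S,interpolation=2)
    for (lx,ly,z,col) in((34.5,136,42,(0,0,255)),(14.5,116,42,(0,255,255)),(22,32,170,(0,255,0)),(22,32,72,(255,255,0)),(12,110,60,(255,0,255))):
        P=[proj(c,[*(R@np.array([i*lx/2,j*ly/2])+[x,y]),z]) for i,j in((1,1),(1,-1),(-1,-1),(-1,1))]
        P=[((p-[a,b]+.5)*S) for p in P]
        cv2.polylines(im,[np.int32(P)],True,col,1)
    cv2.imwrite(f'pics/ov_{n}_{sys.argv[4]}.png',im)
E
python3 ov.py 468 -191 -23.3 1
```

```text
[-3.142  0.     0.251] 1.65
```

View pics/ov_scene_1.png

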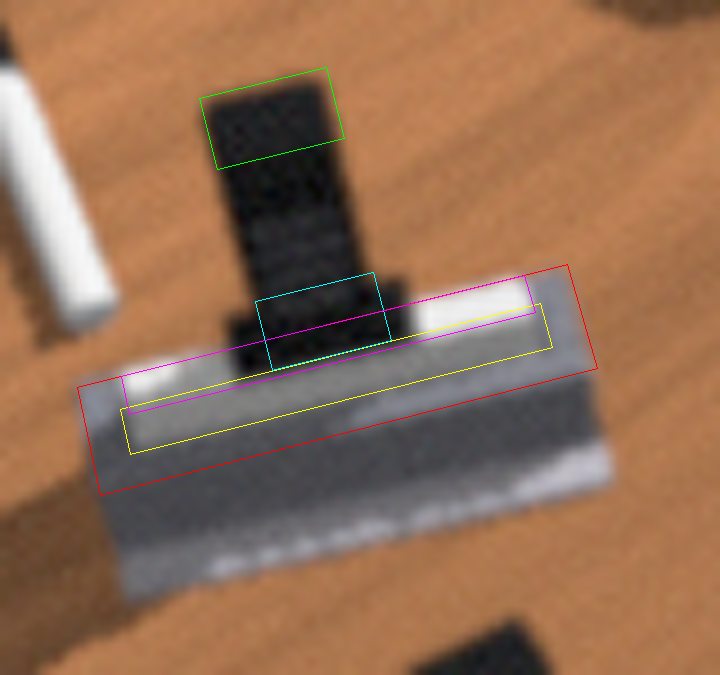

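View pics/ov_top_1.png

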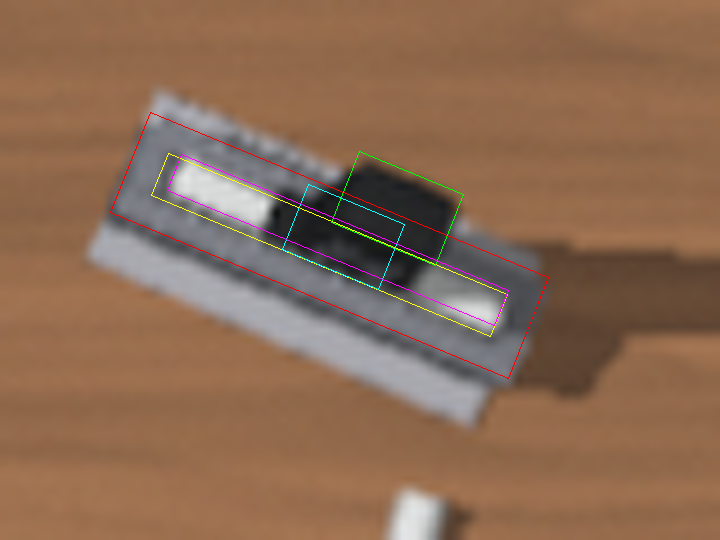

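```bash
python3 -m pendant '[[[3.7,-3,-0.6,0],[7.4,-6,-1.2,0],[11,-9,-1.8,0],[14.8,-12,-2.4,0],[18.5,-15,-3,0]]]' -1 20; python3 -m pendant '[[[3.7,-3,0,0],[7.4,-6,0,0],[11,-9,0,0],[14.8,-12,0,0],[18.5,-15,0,0]]]'
```

```text
clock: 2.25
eef_pos: [279.2, -339.9, 243.8]
eef_rot: [3.141, -0.0, 0.25]
wrist_force: [1.1, -0.5, 0.6]
finger_gap: 57.5
clock: 2.75
eef_pos: [421.3, -148.5, 243.8]
eef_rot: [3.141, -0.001, 0.251]
wrist_force: [0.4, -0.9, -0.8]
finger_gap: 17.3
```

```bash
python3 -m pendant '[[[1.74,-4.4,0,0],[3.5,-8.8,0,0],[5.2,-13.2,0,0],[7,-17.6,0,0],[8.7,-22,0,0]]]'; python3 -m pendant '[[[1.74,-4.4,0,0],[3.5,-8.8,0,0],[5.2,-13.2,0,0],[7,-17.6,0,0],[8.7,-22,0,0]]]';python3 -m pendant '[[[0,0,2,0],[0,0,4,0],[0,0,5,0],[0,0,5.5,0]]]'; python3 -c "
from h import *
s=shot('scene','c1.png')['frame'];t=shot('top','c2.png')['frame']
cv2.imwrite('pics/c3.png',np.hstack([cv2.resize(s[40:180,280:440,::-1],None,fx=2.5,fy=3,interpolation=2),cv2.resize(t[160:300,100:260,::-1],None,fx=2.5,fy=3,interpolation=2)]))
print(manip.read_state()['eef_pos'])"
```

```text
clock: 3.25
eef_pos: [450.0, 86.4, 243.7]
eef_rot: [3.142, -0.001, 0.251]
wrist_force: [1.6, -0.9, -0.0]
finger_gap: 0.4
clock: 3.75
eef_pos: [479.7, 321.2, 243.5]
eef_rot: [-3.142, -0.0, 0.251]
wrist_force: [0.6, -1.3, 0.7]
finger_gap: 0.3
clock: 4.15
eef_pos: [479.6, 318.9, 187.7]
eef_rot: [3.141, 0.001, 0.251]
wrist_force: [-0.1, -0.2, -0.3]
finger_gap: 0.0
[479.91181504 318.84347252 188.51368778]
```

View pics/c3.png

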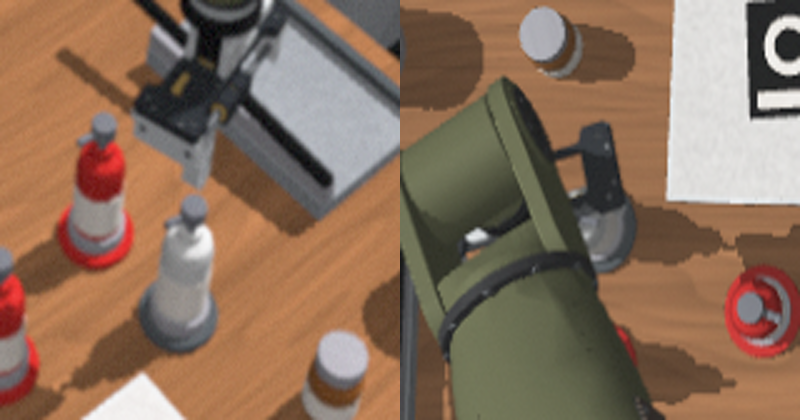

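The scene view shows the fingertips (crop ~(200,180)) right above the white bottle's grey cap (~(195,205)). Now I press down in small steps.

```bash
python3 -m pendant '[[[0.1,-0.2,2,0],[0.1,-0.2,3,0],[0.1,-0.2,3.4,0],[0.1,-0.2,3.4,0]]]';python3 -m pendant '[[[0,0,0.2,0],[0,0,0.4,0],[0,0,0.4,0]]]'; python3 -m pendant '[[[0,0,0.1,0],[0,0,0.1,0]]]'
```

```text
clock: 4.65
eef_pos: [480.4, 321.2, 154.9]
eef_rot: [-3.142, -0.0, 0.251]
wrist_force: [-1.6, -2.2, 2.6]
finger_gap: 0.2
clock: 4.95
eef_pos: [480.5, 321.3, 150.8]
eef_rot: [-3.142, -0.001, 0.251]
wrist_force: [-1.7, -2.6, 5.8]
finger_gap: 0.5
clock: 5.15
eef_pos: [480.5, 321.3, 149.8]
eef_rot: [-3.142, -0.001, 0.251]
wrist_force: [-0.5, -1.7, 6.2]
finger_gap: 0.0
```

```bash
python3 -m pendant '[[[0,0,0.1,0],[0,0,0.15,0]]]'; python3 -m pendant '[[[0,0,0.1,0],[0,0,0.2,0],[0,0,0.2,0]]]'
```

```text
clock: 5.35
eef_pos: [480.5, 321.3, 148.3]
eef_rot: [-3.142, -0.001, 0.251]
wrist_force: [-1.6, -2.4, 6.7]
finger_gap: 0.5
clock: 5.65
eef_pos: [480.7, 321.4, 148.0]
eef_rot: [-3.141, -0.002, 0.251]
wrist_force: [-5.6, -5.3, 20.4]
finger_gap: 0.8
```

```bash
python3 -m pendant '[[[0,0,-1.5,0],[0,0,-4,0],[0,0,-8,0],[0,0,-9.5,0]]]'; python3 -m pendant '[[[-1.3,4.5,0,0],[-2.6,9,0,0],[-3.9,13.5,0,0],[-5.2,18,0,0],[-6.4,22.5,0,0]]]' 1; python3 -m pendant '[[[-1.3,4.5,0,0.13],[-2.6,9,0,0.26],[-3.9,13.5,0,0.39],[-5.2,18,0,0.52],[-6.4,22.5,0,0.653]]]'
```

```text
clock: 6.05
eef_pos: [481.0, 321.8, 244.5]
eef_rot: [-3.14, -0.004, 0.251]
wrist_force: [0.0, 0.4, -0.4]
finger_gap: 0.7
clock: 6.55
eef_pos: [473.7, 85.8, 240.9]
eef_rot: [-3.141, -0.0, 0.251]
wrist_force: [1.9, -0.5, 0.1]
finger_gap: 36.9
clock: 7.05
eef_pos: [467.6, -148.3, 241.0]
eef_rot: [-3.141, -0.0, -0.408]
wrist_force: [1.0, -0.1, 0.2]
finger_gap: 76.8
```

```bash
python3 -m pendant '[[[0.85,1.95,0,0],[1.7,3.9,0,0],[1.7,3.9,0.5,0],[1.7,3.9,1,0]]]';  python3 -c "
from h import *
s=shot('scene','d1.png')['frame'];t=shot('top','d2.png')['frame']
cv2.imwrite('pics/d3.png',np.hstack([cv2.resize(s[150:290,130:290,::-1],None,fx=2.5,fy=2.5,interpolation=2),cv2.resize(t[160:300,300:460,::-1],None,fx=2.5,fy=2.5,interpolation=2)]))
print(manip.read_state()['eef_pos'])"
```

```text
clock: 7.45
eef_pos: [468.3, -188.7, 230.3]
eef_rot: [-3.141, 0.0, -0.403]
wrist_force: [0.2, 0.5, 0.1]
finger_gap: 93.8
[ 468.14263176 -187.94533135  230.00671676]
```

View pics/d3.png

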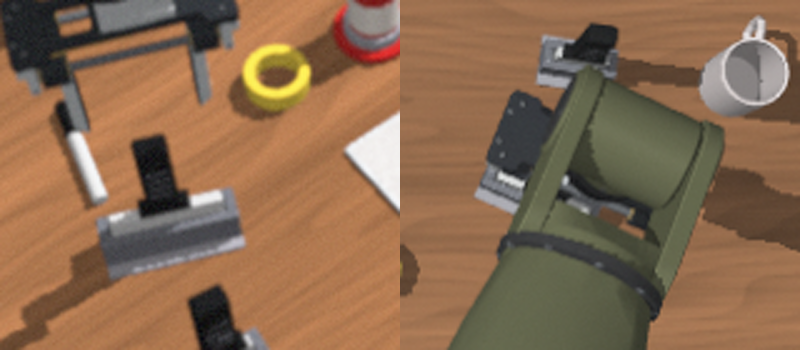

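Left crop: the open fingers (tips ~(85,125) and (205,100)) straddle the wide squeegee's handle (top ~(150,145)) along the blade's direction. I descend.

```bash
python3 -m pendant '[[[0.1,0.25,3,0],[0.1,0.25,6,0],[0.1,0.25,9,0],[0.1,0.25,10.8,0],[0.1,0.25,10.8,0]]]'; python3 -m pendant '[[[0,0,0,0],[0,0,0,0],[0,0,0,0],[0,0,0,0],[0,0,0,0]]]' -1 20; python3 -m pendant '[[[0,0,0,0],[0,0,0,0],[0,0,0,0],[0,0,0,0],[0,0,0,0]]]'
```

```text
clock: 8.05
eef_pos: [467.4, -190.2, 120.9]
eef_rot: [-3.141, 0.004, -0.401]
wrist_force: [0.2, 0.7, -0.0]
finger_gap: 93.8
clock: 8.55
eef_pos: [468.4, -191.7, 123.3]
eef_rot: [3.142, -0.001, -0.402]
wrist_force: [0.0, -0.5, 0.1]
finger_gap: 57.4
clock: 9.05
eef_pos: [468.3, -191.7, 122.9]
eef_rot: [-3.142, 0.0, -0.402]
wrist_force: [0.0, 0.4, -1.1]
finger_gap: 31.9
```

```bash
python3 -m pendant '[[[0,0,0,0],[0,0,-0.5,0],[0,0,-1.5,0],[0,0,-3,0],[0,0,-4.5,0]]]' - 40; python3 -m pendant '[[[0,0,-1.5,0],[0,0,-3,0],[0,0,-4.5,0],[0,0,-4.5,0],[0,0,-4.5,0]]]';  python3 -c "
from h import *
s=shot('scene','e1.png')['frame'];t=shot('top','e2.png')['frame']
cv2.imwrite('pics/e3.png',np.hstack([cv2.resize(s[150:290,130:290,::-1],None,fx=2.5,fy=2.5,interpolation=2),cv2.resize(t[160:300,300:460,::-1],None,fx=2.5,fy=2.5,interpolation=2)]))
print(manip.read_state()['eef_pos'])"
```

```text
clock: 9.55
eef_pos: [468.3, -191.7, 169.2]
eef_rot: [3.142, -0.0, -0.402]
wrist_force: [-0.2, -0.2, -0.1]
finger_gap: 32.2
clock: 10.05
eef_pos: [468.2, -191.6, 213.0]
eef_rot: [3.142, -0.0, -0.402]
wrist_force: [1.1, 1.2, -1.4]
finger_gap: 31.6
[ 468.00778733 -191.5299842   212.26677755]
```

View pics/e3.png

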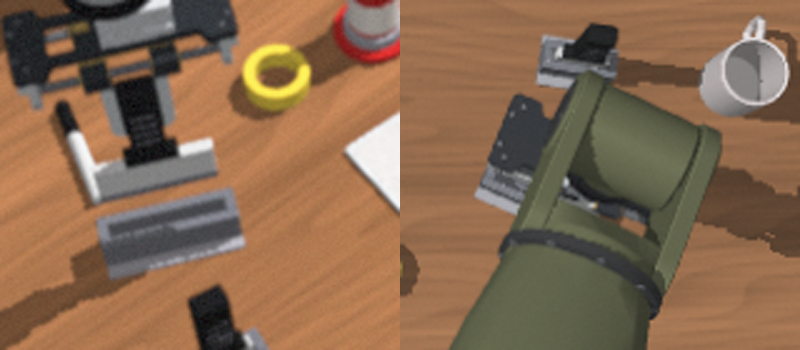

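```bash
python3 -m pendant '[[[0.3,-2,0,0],[0.8,-5.5,0,0],[1.4,-9.5,0,0],[2,-13.5,0,0],[2.6,-17.5,0,0]]]'; python3 -m pendant '[[[0.6,-4,0,0],[1.2,-8,0,0],[1.8,-12,0,0],[2.3,-15,0,0],[2.4,-16,0,0]]]'; python3 -m pendant '[[[0,0,2,0],[0,0,4.5,0],[0,0,6.5,0],[0,0,7.5,0],[0,0,8,0]]]' - 15
```

```text
clock: 10.65
eef_pos: [561.1, -39.3, 212.2]
eef_rot: [3.141, 0.001, -0.402]
wrist_force: [0.0, -0.3, -0.8]
finger_gap: 31.7
clock: 11.15
eef_pos: [645.9, 99.5, 211.4]
eef_rot: [3.141, 0.002, -0.4]
wrist_force: [-0.7, -0.4, -1.3]
finger_gap: 32.0
clock: 11.65
eef_pos: [645.0, 96.5, 131.9]
eef_rot: [3.141, 0.001, -0.403]
wrist_force: [0.3, 0.1, 0.1]
finger_gap: 31.9
```

```bash
python3 -m pendant '[[[0,0,0.5,0],[0,0,1,0],[0,0,1,0]]]'; python3 -m pendant '[[[0,0,0.2,0],[0,0,0.4,0],[0,0,0.4,0]]]'
```

```text
clock: 11.95
eef_pos: [645.4, 97.0, 122.8]
eef_rot: [3.142, 0.0, -0.402]
wrist_force: [-0.1, -0.7, -0.8]
finger_gap: 31.8
clock: 12.25
eef_pos: [645.5, 97.1, 119.0]
eef_rot: [-3.141, -0.0, -0.402]
wrist_force: [0.4, -0.3, -0.2]
finger_gap: 32.2
```

```bash
python3 -m pendant '[[[0,0,0.1,0],[0,0,0.1,0]]]'; python3 -m pendant '[[[0,0,0.1,0],[0,0,0.1,0]]]'; python3 -m pendant '[[[0,0,0.1,0],[0,0,0.1,0]]]'
```

```text
clock: 12.45
eef_pos: [645.7, 97.0, 118.9]
eef_rot: [-3.141, -0.001, -0.402]
wrist_force: [-0.9, -0.4, 5.3]
finger_gap: 31.7
clock: 12.65
eef_pos: [646.1, 96.9, 118.9]
eef_rot: [-3.141, -0.002, -0.402]
wrist_force: [-2.8, -1.8, 11.5]
finger_gap: 32.2
clock: 12.85
eef_pos: [646.5, 96.7, 118.6]
eef_rot: [-3.14, -0.004, -0.403]
wrist_force: [-3.5, -1.7, 16.5]
finger_gap: 32.1
```

```bash
python3 -m pendant '[[[-0.4,0,0,0],[-0.9,0,0,0],[-1.5,0,0.05,0],[-2.15,0,0.1,0],[-2.15,0,0.1,0]]]'; python3 -c "
from h import *
s=shot('scene','f1.png')['frame'];t=shot('top','f2.png')['frame']
cv2.imwrite('pics/f3.png',np.hstack([cv2.resize(s[150:290,260:420,::-1],None,fx=2.5,fy=2.5,interpolation=2),cv2.resize(t[120:260,180:340,::-1],None,fx=2.5,fy=2.5,interpolation=2)]))"
```

```text
clock: 13.35
eef_pos: [625.9, 105.5, 116.3]
eef_rot: [-3.141, -0.002, -0.402]
wrist_force: [-1.2, -0.6, 6.5]
finger_gap: 31.9
```

View pics/f3.png

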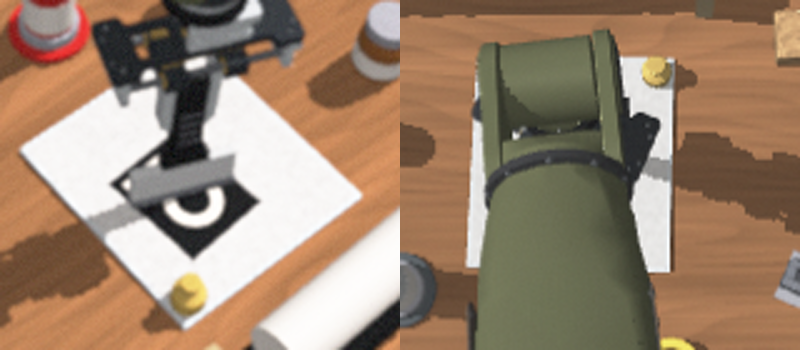

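```bash
python3 -m pendant '[[[-1.1,0,0.25,0],[-2.1,0,0.5,0],[-3.1,0,0.9,0],[-4.1,0,1.35,0],[-4.1,0,1.35,0]]]'; python3 -m pendant '[[[-0.9,0,0.55,0],[-1.8,0,1.1,0],[-2.3,0,1.6,0],[-2.8,0,2.0,0],[-2.8,0,2.0,0]]]'; python3 -c "
from h import *
s=shot('scene','g1.png')['frame'];t=shot('top','g2.png')['frame']
cv2.imwrite('pics/g3.png',np.hstack([cv2.resize(s[150:290,260:420,::-1],None,fx=2.5,fy=2.5,interpolation=2),cv2.resize(t[120:260,180:340,::-1],None,fx=2.5,fy=2.5,interpolation=2)]))"
```

```text
clock: 13.95
eef_pos: [587.4, 122.0, 102.1]
eef_rot: [-3.141, -0.001, -0.402]
wrist_force: [0.2, -0.4, -0.1]
finger_gap: 32.1
clock: 14.45
eef_pos: [561.7, 133.0, 81.7]
eef_rot: [-3.141, 0.0, -0.402]
wrist_force: [-1.8, 1.4, 2.8]
finger_gap: 31.9
```

View pics/g3.png

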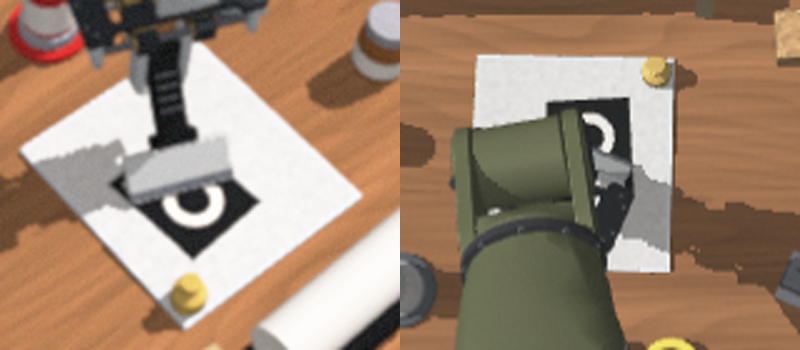

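```bash
python3 -m pendant '[[[0,0,-0.1,0],[0,0,-0.1,0],[0,0,-0.1,0]]]' - 60; python3 -m pendant '[[[0,0,-1,0],[0,0,-3,0],[0,0,-5.5,0],[0,0,-8,0],[0,0,-9,0]]]'; python3 -m pendant '[[[0,0,-0.6,0],[0,0,-0.8,0],[0,0,-0.8,0],[0,0,-0.8,0],[0,0,-0.8,0]]]';python3 -c "
from h import *
s=shot('scene','k1.png')['frame'];t=shot('top','k2.png')['frame']
cv2.imwrite('pics/k3.png',np.hstack([cv2.resize(s[110:290,260:420,::-1],None,fx=2.5,fy=2.5,interpolation=2),cv2.resize(t[100:280,180:340,::-1],None,fx=2.5,fy=2.5,interpolation=2)]))"
```

```text
clock: 14.85
eef_pos: [562.2, 132.3, 82.3]
eef_rot: [3.141, 0.0, -0.402]
wrist_force: [-0.5, -1.1, -1.1]
finger_gap: 31.7
clock: 15.35
eef_pos: [563.0, 132.6, 175.5]
eef_rot: [-3.14, -0.003, -0.402]
wrist_force: [0.3, -0.4, -0.8]
finger_gap: 31.6
clock: 15.85
eef_pos: [561.9, 132.4, 179.7]
eef_rot: [3.141, 0.001, -0.402]
wrist_force: [0.9, 0.2, -0.2]
finger_gap: 31.7
```

View pics/k3.png

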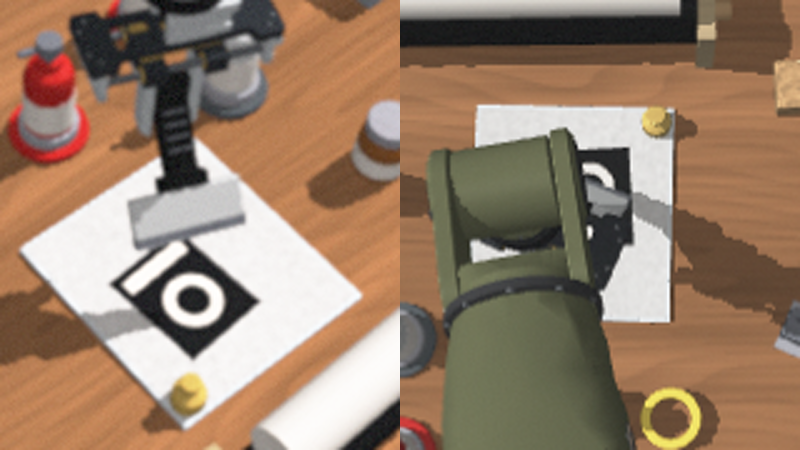

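The squeegee is held tilted above the film, lower edge from crop (135,247) to (245,222). I check it against the projected model.

```bash
python3 - <<'E'
from h import *
np.set_printoptions(precision=1,suppress=True)
c=cams.camera('scene'); f=c['frame'][:,:,::-1].copy()
st=manip.read_state(); g=np.array(st['eef_pos'])+[0,0,11]; yw=st['eef_rot'][2]
hx=np.array([np.cos(yw),np.sin(yw),0]); by=np.array([-np.sin(yw),np.cos(yw),0])
S=5;a,b=280,150
im0=cv2.resize(f[b:b+90,a:a+110],None,fx=S,fy=S,interpolation=2)
ims=[]
for th,col in((35,(0,0,255)),(47,(0,255,0)),(57,(255,0,0))):
    t=np.radians(th); dn=np.sin(t)*hx-np.cos(t)*np.array([0,0,1]); nx=np.cos(t)*hx+np.sin(t)*np.array([0,0,1])
    e=g+dn*124; print(th,e,np.hypot(*(e[:2]-[645,97.5])))
    for n in(-6,6):
      P=[proj(c,e+by*s*55+nx*n-dn*l) for s,l in((-1,0),(1,0),(1,50),(-1,50))]
      cv2.polylines(im0,[np.int32([(p-[a,b]+.5)*S for p in P])],True,col,1)
cv2.imwrite('pics/m1.png',im0)
E
```

```text
35 [627.5 104.6  89.5] 18.870018099560276
47 [645.5  96.9 106.6] 0.7614177107653239
57 [657.8  91.7 123.6] 14.007509961969287
```

View pics/m1.png

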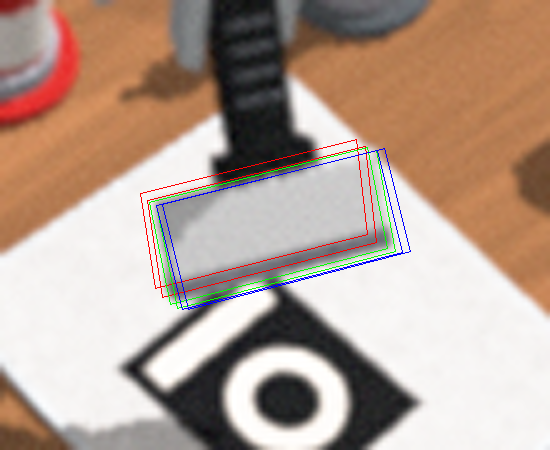

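```bash
python3 -m pendant '[[[0,0,0,0],[0,0,0,0],[0,0,0,0],[0,0,0,0],[0,0,0,0]]]'; python3 -m pendant '[[[0,0,0,0],[0,0,0,0],[0,0,0,0],[0,0,0,0],[0,0,0,0]]]'; python3 - <<'E'
from h import *
k=cv2.imread('pics/k1.png'); c=shot('scene','n1.png')['frame'][:,:,::-1]
d=cv2.absdiff(cv2.GaussianBlur(k,(3,3),0),cv2.GaussianBlur(np.ascontiguousarray(c),(3,3),0)).max(2)
print((d>40).sum(), d.max(), np.argwhere(d>40)[:5])
E
```

```text
clock: 16.5
eef_pos: [562.2, 132.5, 180.5]
eef_rot: [-3.142, -0.0, -0.402]
wrist_force: [0.3, 0.9, -0.6]
finger_gap: 31.8
clock: 17.0
eef_pos: [562.2, 132.5, 180.4]
eef_rot: [-3.142, -0.0, -0.402]
wrist_force: [0.3, -0.1, -0.3]
finger_gap: 31.7
0 39 []
```

View pics/n1.png

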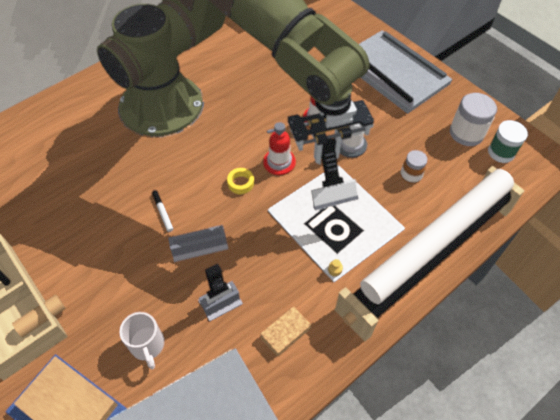

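The squeegee hasn't moved in the last second. It sits over the film at ~(335,195), the stand at ~(198,243) is empty, and the bystanders look unmoved. I hand in.

```bash
python3 -c "
from cell import manip
print(manip.sign_off())"
```

```text
the job is handed in; nothing more can be done
None
```

I misted the film, drew out the wide squeegee, and handed the job in at about 17 s while still holding the squeegee over the film. No verdict was reported.

- **Cap:** I pressed the white bottle's cap with closed fingers until the force jumped from about 6.5 N to 20 N, which marks its stop, and then released it. I inferred the press and spring-back from force and height. The cap itself was hidden behind the gripper in the last picture.
- **Squeegee:** I gripped it across the 32 mm width of the handle and lifted it straight out of the stand. The tool can only point down, so I set the lean by pressing the felt edge on the film and pivoting the handle in a 15 N grip. I then clamped at 60 N and lifted.
- **Last checks:**
  - A projected model of the squeegee at 47° lean roughly matched the picture.
  - That model puts the edge about 107 mm above the table, roughly 100 mm above the panel, and within a few mm of the film's middle.
  - The edge should be level, because the jaws held the handle along the blade's width.
  - Two pictures about 1 s apart showed no movement.
  - By eye, the visible bystanders looked unmoved.

None of these checks failed. The two cameras differed by 2 to 4 mm on the cap and film positions, which is well inside the margins.

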